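# Film kit and game kit on the bamboo trays

## Robot

A 7-joint arm with a two-finger parallel gripper is mounted at the origin on the work surface. World frame = base frame: x ahead of the robot, y to its left, z up, the work surface at z = 0. Lengths are in m, angles in rad, forces in N, time in s.
With the tool pointing down it reaches from about 0.35 to 0.9 m from the base axis. Payload 8.1 kg.
Tool frame: the origin (TCP) lies at the very end of the fingers, on their centre line; the grasp point (between the pads) lies 19 mm behind it; z points along the fingers, y is the line along which they close (so a half turn about z gives the same grasp; the last joint's range is limited). The gripper opens to 92 mm and grips with 3 to 60 N. Pads are 19 mm wide; open, the fingers measure 130 mm over their backs; the gripper's body (75 mm by 190 mm) begins 47 mm behind the grasp point.
Start: joints at [1.049, 0.434, 0.025, 1.573, -0.012, 1.134, -0.075], TCP at [0.254, -0.571, 0.227] pointing down, gripper open.
Joint ranges: [-2.62, 2.62], [-0.44, 2.09], [-1.27, 1.32], [0.08, 2.57], [-1.32, 4.46], [0.12, 2], [-2.74, 2.74]. Speed limits (rad/s): [2.22, 2.22, 3.01, 3.01, 3.14, 3.14, 3.14].

## Interface

Orientations are given as [roll, pitch, yaw] about the fixed x, y, z axes, in that order (R = Rz(yaw) Ry(pitch) Rx(roll)).
In Python, from station import robot gives the robot as it stands.
- The arm moves only by the tool drive_tool, never from a script. Its argument "deltas" is a list of rows, each a list of 5 numbers: the shift along the tool's x, y, z in mm, then the turn about the tool's z in rad, then the opening, from -1 (shut) to 1 (fully open). A call has 1 to 20 rows; each row shifts and turns the commanded pose from where the row before left it, along the tool's axes as they then stand; what a row does not reach is not made up. A row lasts 1/10 s, in which the tool goes at most 50 mm and 8.59 degrees, less where a joint would pass 70% of its speed; a pose out of reach is approached as far as the arm can. A call with a gripper value outside its range is refused whole. The fingers move at their own pace and stop on an object; the grip force is fixed at half the most. Time passes only in rows, so rows that do not move let the fingers close. It gives the time, the measured TCP pose, the force, the opening and the grip force at its end, in the units of the state.
- robot.observe(): the state, without advancing time (a new reading comes with each control period).
- robot.read_camera(name): name is "side" or "top" or "wrist"; returns a dict with "frame" (400x640x3 uint8, red, green, blue), "fx", "fy", "cx", "cy" (pixels), "rvec" (rotation vector, rad) and "tvec" (3), from world to camera coordinates, as OpenCV has them. Camera axes: x right, y down, z forward; pixel columns grow to the right and rows downward; lengths in m; the calibration is good to about 2 mm. A picture is of the moment at which its call begins. There is no depth.
- robot.hand_in(): hands the job in; it is judged then, once.
The state is a dict: "clock": time; "joints": joint angles; "joint_velocities": joint speeds; "effort": joint torques, N m; "ee_pos": TCP position; "eef_rot": TCP orientation; "ft_force": force on the tool from outside, world axes, zero at the start; "torque": the same for the moment, N m; "gripper_width": finger opening in m; "grip_force": force on a finger pad.
Only numpy, scipy, OpenCV 4.12 (cv2) and the standard library are available. Lean on these libraries where they do the work, as an engineer would, in place of code of your own. Each camera call takes 0.05 s, during which the arm holds its last target. There are 200 camera calls.

## Task

Make up two kits for the evening. On the oblong bamboo tray, which is for films, lay the long soundbar remote on its long dark inlay and the round coaster centred on the round inlay, then stand the white tumbler upright in the middle of that coaster; on the square bamboo tray, which is for games, stand the red dice cup upright, mouth up, on the round inlay and lay the card box flat on the rectangular inlay, turned to match it. Let everything go, and leave the short remote and the glass vase where they are.

Things in the scene. Friction and masses are not known exactly. Their poses are not given: they have to be found in the camera images.
- remote_mid (a point): Long soundbar remote, charcoal plastic bar 130 x 40 x 18 mm lying flat, keys upward. Point at its centre, 9 mm above its underside; x along its length, y across, z up. To be placed in the film kit.
- coaster_mid (a point): Round hard silicone coaster, grey, 64 mm across, 10 mm thick, lying flat. Point at its centre, 5 mm above its underside; z up. Film kit.
- tumbler_mid (a point): White ceramic tumbler without handle, open at the top, 64 mm tall, 52 mm across at the foot and 56 mm at the rim, wall 4 mm, standing upright. Point on its axis half-way up, 32 mm above its underside; z up. Film kit, on top of the coaster.
- dice_cup_mid (a point): Red plastic dice cup, a straight open cylinder 62 mm across and 68 mm tall, wall 3 mm, mouth up. Point on its axis half-way up, 34 mm above its underside; z up. Game kit.
- card_box_mid (a point): Closed cardboard playing-card box 90 x 62 x 22 mm lying flat, with a dark line and a pale seal near one end. Point at its centre, 11 mm above its underside; x along its 90 mm length, y across, z up. Game kit.
- film_tray: Oblong bamboo film tray, 190 (its x) by 250 mm (its y), does not move. Origin: centre of its underside, on the table; z up. Floor 6 mm above the table; 6 mm thick rim all round, top 10 mm above the table. Two flush dark inlays: a long one 136 x 46 mm for the remote, centred at x 0, y +60 mm, long along the tray's x; a round one 70 mm across for the coaster, at x 0, y -60 mm.
- game_tray: Square bamboo game tray, 210 x 210 mm, does not move. Origin: centre of its underside, on the table; z up. Floor 6 mm above the table; 6 mm thick rim all round, top 10 mm above the table. Two flush dark inlays: a round one 68 mm across for the dice cup, at x 0, y +55 mm; one 66 (tray x) by 94 mm (tray y) for the card box, at x 0, y -50 mm, so the box's length lies along the tray's y.
- short_remote_mid (a point): Bystander among the stock: a short charcoal remote 80 x 34 x 12 mm lying flat; not part of any kit, leave it alone. Point at its centre, 6 mm above its underside; x along its length.
- vase_mid (a point): Bystander: small green glass vase, round, 120 mm tall, 64 mm across at its widest, standing loose behind the trays, in front of a fixed grey power strip 40 mm high (toggle to 65 mm) that lies farther back; leave it alone. Point on its axis 60 mm above its underside.
Things that resemble listed ones, but are neither listed nor needed, are in the scene too. Of the things like the part that bears tumbler_mid, leave any that is yellow; of the rest the smaller one is meant.

How it is judged:
By the outcome, as a careful person would: the job done as asked, in the order asked, and still so for the second after the job is handed in, with the robot touching nothing.
It also fails if it takes over 136 s, if anything falls off the work surface, if the arm or the gripper's body presses on something with over 40 N, if the wrist force passes 120 N, or if a joint passes its speed limit or range.

## Working session

There is one attempt and no reset: what is moved stays moved. The work goes in short steps, Python scripts to look and compute and a tool call to move; the robot and the scene stay as the last step left them, time stands still between calls to the robot, and variables do not carry over. Pictures are saved under pics/ and viewed, at most 14 in all, crops included, and the job is handed in when it is done.

Besides the shell and the picture viewer there is one more tool, called after "Emit:" as name(argument=value, ...) on one line, values as JSON. drive_tool: Moves the arm, as the interface text tells. Its arguments: {"type":"object","properties":{"deltas":{"type":"array"}},"required":["deltas"]}

```bash
mkdir -p pics; ls; cat > h.py <<'E'
import numpy as np, cv2, json
from station import robot
from scipy.spatial.transform import Rotation as Ro
def snap(n,fn=None):
    c=robot.read_camera(n); 
    if fn: cv2.imwrite('pics/'+fn+'.png',c['frame'][:,:,::-1]); np.save('pics/'+fn+'.npy',c,allow_pickle=True)
    return c
def load(fn): return np.load('pics/'+fn+'.npy',allow_pickle=True).item()
def ray(c,u,v,z):
    R=cv2.Rodrigues(np.array(c['rvec'],float))[0]; t=np.array(c['tvec'],float).ravel()
    o=-R.T@t; d=R.T@np.array([(u-c['cx'])/c['fx'],(v-c['cy'])/c['fy'],1])
    return o+d*(z-o[2])/d[2]
def proj(c,p):
    R=cv2.Rodrigues(np.array(c['rvec'],float))[0]; q=R@np.array(p,float)+np.array(c['tvec'],float).ravel()
    return [c['fx']*q[0]/q[2]+c['cx'],c['fy']*q[1]/q[2]+c['cy']]
def crop(fn,out,x0,y0,x1,y1,s):
    im=cv2.imread('pics/'+fn+'.png')[y0:y1,x0:x1]; cv2.imwrite('pics/'+out+'.png',cv2.resize(im,None,fx=s,fy=s,interpolation=cv2.INTER_CUBIC))
def rt(): # state & tool axes
    s=robot.observe(); R=Ro.from_euler('xyz',s['eef_rot']).as_matrix(); return s,R
def delta(target,yawdeg=None):
    s,R=rt(); d=R.T@(np.array(target)-np.array(s['ee_pos']))*1000
    print('t',round(s['clock'],2),'pos',np.round(s['ee_pos'],4),'tool delta mm',np.round(d,1),'toolx',np.round(R[:,0],3),'tooly',np.round(R[:,1],3))
E
python3 - <<'E'
from h import *
a=snap('top','top0');b=snap('side','side0');
for c in(a,b): print(c['fx'],c['cx'],c['cy'],c['rvec'],c['tvec'])
delta([0.5,0,0.2]); print(robot.observe())
im=np.vstack([a['frame'],b['frame']]); 
E
```

```text
pics
409.4900449632908 319.80159792854164 197.86943802748038 [ 2.18289209 -2.11930909  0.1642605 ] [-0.02436885  0.56303363  1.04259349]
400.3940639083421 318.25577977686766 202.4091089585866 [ 2.3224693  -0.01156356  0.03279046] [-0.56664775  0.05177071  0.89148814]
t 0.1 pos [ 0.2539 -0.5706  0.226 ] tool delta mm [ 456.8 -421.2   26.5] toolx [ 0.914  0.407 -0.   ] tooly [ 0.407 -0.914 -0.001]
{'clock': 0.1, 'joints': array([ 1.04940138,  0.4351607 ,  0.02495714,  1.57400195, -0.01154533,
        1.13399622, -0.07508927]), 'joint_velocities': array([ 0.00072674, -0.00085461,  0.00170979, -0.00261389,  0.00061618,
       -0.00070559, -0.00011482]), 'effort': array([ 4.23598249e-03, -6.69124889e+01,  9.88791436e-01, -3.15143645e+01,
       -6.03665365e-02,  3.75028490e-02,  4.75570414e-05]), 'ee_pos': array([ 0.25392055, -0.57059559,  0.22602029]), 'eef_rot': array([-3.14018035e+00,  1.72027633e-04,  4.18774527e-01]), 'ft_force': array([ 1.12622341, -0.09228645,  0.16936531]), 'torque': array([ 0.066553  , -0.00377831, -0.00990523]), 'grip_force': 0.0, 'gripper_width': 0.09195084897748868}
```

View pics/top0.png

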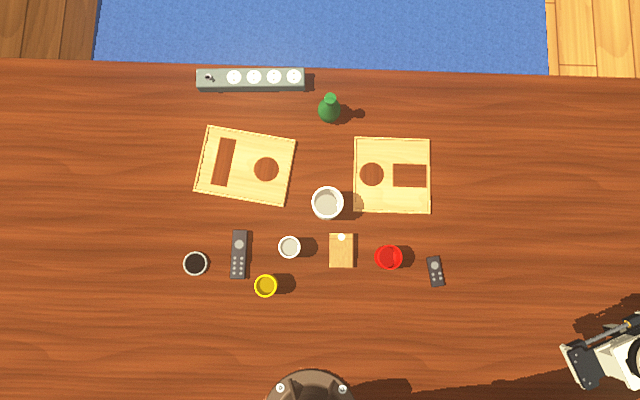

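View pics/side0.png

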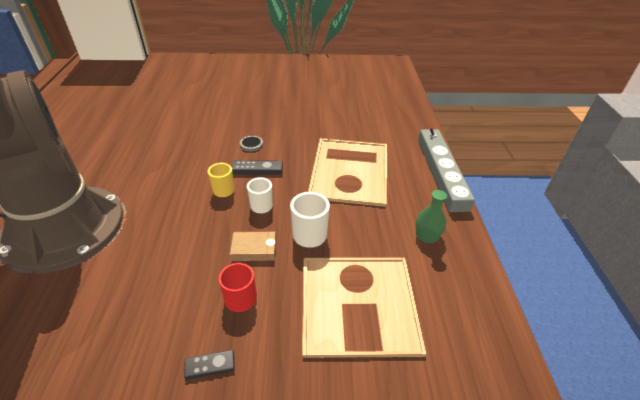

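Candidates (top view pixels): white tumblers, small (289,247) and large (327,203), plus a yellow one (265,286), so I take the small white one. Remotes: long (239,254), short (435,271), so the long one. Round coaster at (195,264), card box (341,250), red cup (389,257). Film tray is on the left, game tray on the right, vase at (330,108).

```bash
python3 - <<'E'
from h import *
crop('top0','topc',180,115,440,300,3)
E
```

```text
(no output)
```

View pics/topc.png

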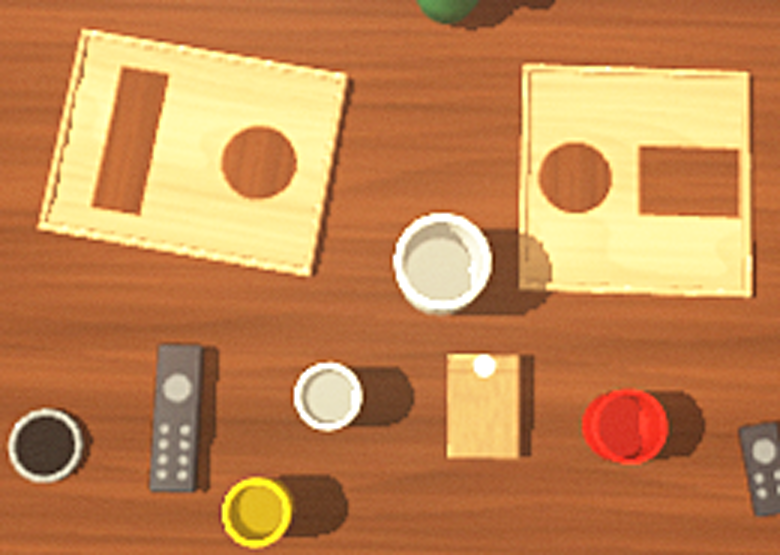

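```bash
cat > m.py <<'E'
from h import *
c=load('top0')
def P(u,v,z): return ray(c,(u+.5)/3-.5+180,(v+.5)/3-.5+115,z)[:2]
def rect(n,pts,z):
    q=np.array([P(u,v,z) for u,v in pts]); ctr=q.mean(0)
    a=(q[1]-q[0]+q[2]-q[3])/2; b=(q[3]-q[0]+q[2]-q[1])/2
    print(n,'ctr',ctr.round(4),'top edge',np.hypot(*a).round(4),'ang',np.degrees(np.arctan2(a[1],a[0])).round(1),'side edge',np.hypot(*b).round(4),'ang',np.degrees(np.arctan2(b[1],b[0])).round(1))
    return ctr
rect('film outer',[(83,30),(349,73),(312,276),(38,229)],.010)
rect('film inlay',[(122,67),(168,73),(140,214),(93,207)],.006)
print('film round',P(259,162,.006))
rect('game outer',[(523,64),(749,71),(752,297),(519,289)],.010)
rect('game inlay',[(638,146),(740,149),(740,216),(639,214)],.006)
print('game round',P(575,177,.006))
rect('remote',[(158,345),(202,345),(197,490),(150,490)],.018)
rect('box',[(447,354),(520,353),(520,457),(447,458)],.022)
for n,u0,u1,v0,v1,z in [('coaster',9,83,408,481,.01),('tumbler',294,363,362,431,.064),('yellow',222,293,477,547,.064),('big',394,492,212,313,.09),('cup',583,668,389,463,.068)]:
    q=[P(u0,(v0+v1)/2,z),P(u1,(v0+v1)/2,z),P((u0+u1)/2,v0,z),P((u0+u1)/2,v1,z)]
    print(n,np.mean(q,0).round(4),'dia',np.linalg.norm(q[0]-q[1]).round(4),np.linalg.norm(q[2]-q[3]).round(4))
print('short remote',P(780,468,.012),'vase',ray(c,329,100,.12)[:2])
E
python3 m.py
```

```text
film outer ctr [0.653  0.2004] top edge 0.2512 ang -97.8 side edge 0.1909 ang 171.8
film inlay ctr [0.6625 0.2611] top edge 0.0433 ang -96.3 side edge 0.134 ang 172.3
film round [0.64521233 0.1424916 ]
game outer ctr [ 0.6395 -0.2033] top edge 0.2106 ang -90.1 side edge 0.2105 ang -179.9
game inlay ctr [ 0.6396 -0.2533] top edge 0.0935 ang -89.7 side edge 0.0632 ang -179.7
game round [ 0.64020092 -0.14806918]
remote ctr [0.4114 0.2024] top edge 0.04 ang -88.3 side edge 0.1266 ang -179.3
box ctr [ 0.4294 -0.0674] top edge 0.0644 ang -87.6 side edge 0.0909 ang -178.8
coaster [0.384  0.3177] dia 0.0652 0.0638
tumbler [0.4322 0.0666] dia 0.0584 0.0581
yellow [0.3347 0.1221] dia 0.0592 0.0573
big [ 0.5461 -0.0267] dia 0.0823 0.0856
cup [ 0.4147 -0.1847] dia 0.0718 0.0618
short remote [ 0.38201812 -0.33178295] vase [ 0.80346888 -0.02326621]
```

Emit:
drive_tool(deltas=[[0,0,0,0.14,1],[0,0,0,0.14,1],[0,0,0,0.139,1],[30,-30,0,0,1],[35,-40,0,0,1],[35,-45,0,0,1],[35,-45,0,0,1],[22,-45,0,0,1],[0,-45,0,0,1],[0,-45,0,0,1],[0,-45,0,0,1],[0,-45,0,0,1],[0,-45,0,0,1],[0,-45,0,0,1],[0,-45,0,0,1],[0,-45,0,0,1],[0,-45,0,0,1],[0,-45,0,0,1],[0,-45,0,0,1],[0,-30,0,0,1]])

```text
clock: 2.1
ee_pos: [0.4, 0.1486, 0.2268]
eef_rot: [-3.141, -0.0, 0.002]
ft_force: [-0.1, -1.2, -0.3]
gripper_width: 0.0921
grip_force: 0.0
```

Emit:
drive_tool(deltas=[[11,-30,20,0,1],[0,-24,30,0,1],[0,0,20,0,1],[0,0,0,0,1],[0,0,0,0,1]])

```text
clock: 2.6
ee_pos: [0.4115, 0.199, 0.1568]
eef_rot: [3.141, 0.001, -0.0]
ft_force: [-0.9, -0.0, 0.7]
gripper_width: 0.0914
grip_force: 0.0
```

```bash
python3 - <<'E'
from h import *
c=snap('wrist','w1'); delta([.4114,.2024,.003]); print(proj(c,[.4114,.2024,.018]),[np.round(proj(c,[.4114+a,.2024+b,.018])) for a,b in((.065,.02),(.065,-.02),(-.065,-.02),(-.065,.02))])
E
```

```text
t 2.65 pos [0.412  0.1991 0.1575] tool delta mm [ -0.7  -3.3 154.5] toolx [ 1.    -0.001  0.001] tooly [-0.001 -1.     0.   ]
[np.float64(318.20088282581094), np.float64(185.84562027736087)] [array([297., 120.]), array([339., 120.]), array([337., 244.]), array([300., 244.])]
```

View pics/w1.png

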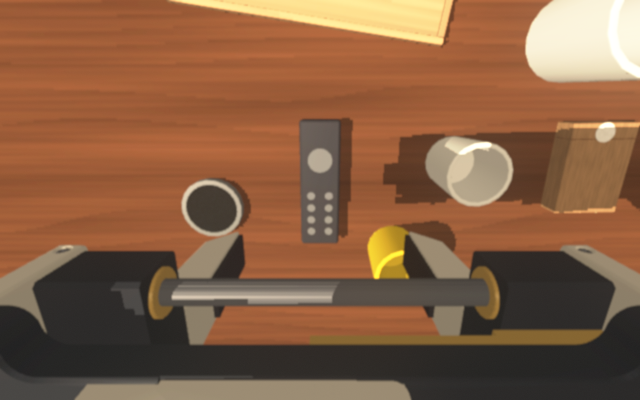

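The wrist view shows the long remote centred at about (320,182), with its corners within 2–3 px of the prediction. The coaster is at (212,207), white tumbler (468,170) and yellow one (390,255). I'll descend on the remote.

Emit:
drive_tool(deltas=[[0,-1,40,0,1],[0,0,40,0,1],[0,0,40,0,1],[0,0,20,0,1],[0,0,9,0,1],[0,0,3,0,1],[0,0,0,0,1],[0,0,0,0,-1],[0,0,0,0,-1],[0,0,0,0,-1],[0,0,0,0,-1],[0,0,0,0,-1],[0,0,0,0,-1],[0,0,0,0,-1],[0,0,0,0,-1]])

```text
clock: 4.15
ee_pos: [0.4116, 0.2005, 0.0047]
eef_rot: [-3.142, -0.0, -0.0]
ft_force: [0.8, 0.2, 0.7]
gripper_width: 0.0397
grip_force: 30.0
```

Emit:
drive_tool(deltas=[[0,0,-20,0,-1],[0,0,-30,0,-1],[0,0,-30,0,-1],[20,-10,0,0,-1],[35,-10,0,0,-1],[40,-10,0,0,-1],[40,-10,0,0,-1],[40,-10,0,0,-1],[40,-10,0,0,-1],[25,0,0,0,-1],[10,0,0,0,-1],[0,0,0,0.07,-1],[0,0,0,0.07,-1],[0,0,0,0,-1],[0,0,0,0,-1]])

```text
clock: 5.65
ee_pos: [0.6609, 0.2603, 0.0846]
eef_rot: [3.141, 0.001, -0.138]
ft_force: [0.3, 0.3, -1.0]
gripper_width: 0.0397
grip_force: 30.0
```

```bash
python3 - <<'E'
from h import *
c=snap('wrist','w2'); delta([.662,.2605,.0107]); print(robot.observe()['ft_force'])
E
```

```text
t 5.7 pos [0.6611 0.2603 0.0847] tool delta mm [ 0.9 -0.3 74. ] toolx [ 0.99  -0.138 -0.   ] tooly [-0.138 -0.99   0.   ]
[-0.31061586 -0.75754374 -1.31849752]
```

View pics/w2.png

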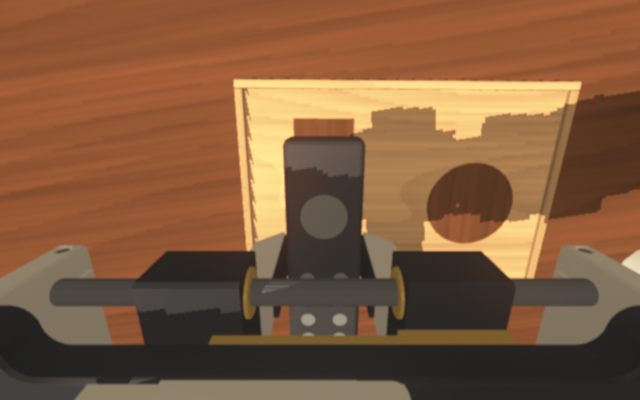

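The remote is held straight above its inlay. The far inlay corners show at (294,120) and (354,119), the round inlay at (470,203), and the rim is parallel to the image rows. I'll check the inlay positions from here.

```bash
python3 - <<'E'
from h import *
c=load('w2')
a=ray(c,294,120,.006);b=ray(c,354,119,.006);o=ray(c,236,81,.01);p=ray(c,580,82,.01)
m=(a+b)/2; ax=np.array([.99,-.139,0]); print('inlay end mid',m,'->centre',m-.068*ax,np.linalg.norm(a-b)); 
print('round',ray(c,470,203,.006)); print('rim',np.linalg.norm(o-p),np.degrees(np.arctan2(*(o-p)[1::-1]))-90,'tray ctr',(o+p)/2-.095*ax)
print('remote far end',ray(c,324.5,138,.0847+.0137), 'tcp+65', np.array([.6611,.2603,0])+.065*ax)
E
```

```text
inlay end mid [0.72888564 0.24886553 0.006     ] ->centre [0.66156564 0.25831753 0.006     ] 0.045204220240031165
round [0.64676947 0.13931869 0.006     ]
rim 0.2459470392148056 -7.960519191963982 tray ctr [0.65303292 0.19888204 0.01      ]
remote far end [0.72600814 0.24925986 0.0984    ] tcp+65 [0.72545  0.251265 0.      ]
```

Emit:
drive_tool(deltas=[[0,0,25,0,-1],[0,0,25,0,-1],[0,0,14,0,-1],[0,0,6,0,-1],[0,0,3,0,-1],[0,0,1,0,-1],[0,0,0,0,-1],[0,0,0,0,0.2],[0,0,0,0,0.2],[0,0,0,0,0.2],[0,0,0,0,0.2],[0,0,-15,0,0.2],[0,0,-35,0,0.2],[0,0,-40,0,1]])

```text
clock: 7.1
ee_pos: [0.6609, 0.26, 0.1015]
eef_rot: [3.14, 0.002, -0.14]
ft_force: [1.6, 0.3, -0.2]
gripper_width: 0.0594
grip_force: 0.0
```

```bash
python3 - <<'E'
from h import *
delta([.384,.3177,.0107]); print(robot.observe()['ft_force'])
E
```

```text
t 7.1 pos [0.6609 0.26   0.1015] tool delta mm [-282.1  -18.6   91.3] toolx [ 0.99  -0.14  -0.002] tooly [-0.14  -0.99   0.001]
[ 1.55894499  0.32513838 -0.1902457 ]
```

Emit:
drive_tool(deltas=[[-20,-1,0,0,1],[-40,-3,0,0,1],[-40,-3,0,0,1],[-40,-3,0,0,1],[-40,-3,0,0,1],[-40,-3,0,0,1],[-35,-3,0,0,1],[-20,0,0,0,1],[-7,0,0,0,1],[0,0,0,0,1],[0,0,0,0,1]])

```text
clock: 8.2
ee_pos: [0.3866, 0.3185, 0.1012]
eef_rot: [-3.141, -0.001, -0.141]
ft_force: [0.1, 0.7, -0.3]
gripper_width: 0.0915
grip_force: 0.0
```

```bash
python3 - <<'E'
from h import *
c=load('w1'); print('w1 coaster',ray(c,212,207,.008))
c=snap('wrist','w3'); delta([.384,.3177,.003]); print(proj(c,[.384,.3177,.01]),robot.observe()['joints'])
t=snap('top','t3'); crop('t3','t3c',180,115,440,300,3)
a=cv2.imread('pics/w3.png'); b=cv2.imread('pics/t3.png')[115:300,180:440]
cv2.imwrite('pics/m3.png',np.vstack([cv2.resize(a[60:260,80:480],(800,400))[:300,:800],np.pad(cv2.resize(b,(422,300)),((0,0),(0,378),(0,0)))]))
E
```

```text
w1 coaster [0.38509784 0.31595342 0.008     ]
t 8.25 pos [0.3867 0.3184 0.101 ] tool delta mm [-2.7  1.1 98. ] toolx [ 0.99  -0.141  0.001] tooly [-0.141 -0.99  -0.   ]
[np.float64(323.01078642521264), np.float64(203.88362873102838)] [-0.54315487  0.41151463 -0.32746722  1.99719446  0.18871734  0.7604949
 -2.69511303]
```

View pics/m3.png

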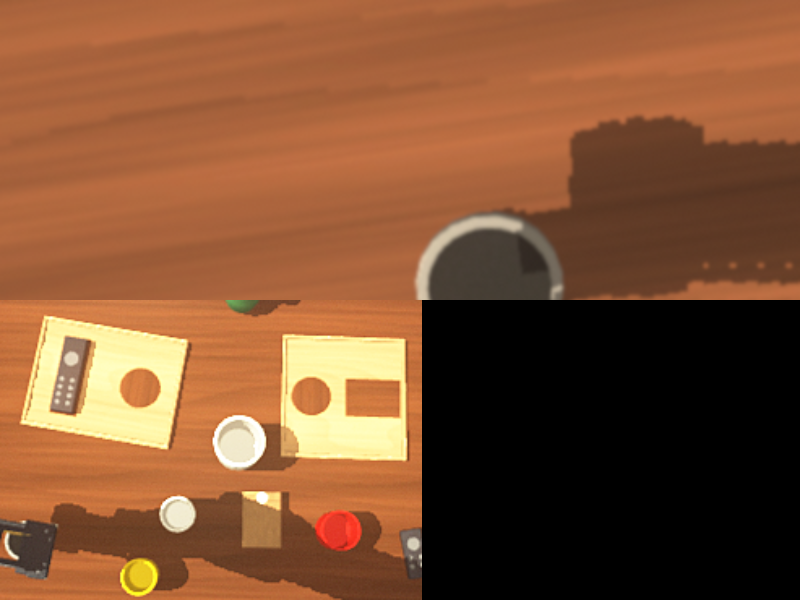

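The remote sits on its inlay. Joint 7 is close to its limit, so I'll turn back by 0.4 before gripping the round coaster.

Emit:
drive_tool(deltas=[[0,0,0,-0.14,1],[0,0,0,-0.14,1],[0,0,0,-0.12,1],[-2.5,0,20,0,1],[0,0,35,0,1],[0,0,25,0,1],[0,0,12,0,1],[0,0,5,0,1],[0,0,1.5,0,1],[0,0,0,0,1],[0,0,0,0,-1],[0,0,0,0,-1],[0,0,0,0,-1],[0,0,0,0,-1],[0,0,0,0,-1],[0,0,0,0,-1],[0,0,0,0,-1]])

```text
clock: 10.0
ee_pos: [0.3828, 0.318, 0.0024]
eef_rot: [3.142, -0.0, 0.26]
ft_force: [-0.1, -1.0, 5.5]
gripper_width: 0.0628
grip_force: 30.0
```

```bash
python3 - <<'E'
from h import *
delta([.645,.1415,.0107]); print(robot.observe()['joints'])
E
```

```text
t 10.0 pos [0.3828 0.318  0.0024] tool delta mm [208.1 237.9  -8.2] toolx [0.966 0.257 0.   ] tooly [ 0.257 -0.966  0.   ]
[-0.54148316  0.57417887 -0.34720814  2.07326592  0.3612726   0.55086435
 -2.45902393]
```

Emit:
drive_tool(deltas=[[0,0,-10,0,-1],[0,0,-30,0,-1],[0,0,-40,0,-1],[15,18,0,0,-1],[27,32,0,0,-1],[30,34,0,0,-1],[30,34,0,0,-1],[30,34,0,0,-1],[30,34,0,0,-1],[27,30,0,0,-1],[13,15,0,0,-1],[5,6,0,0,-1],[0,0,0,0,-1],[0,0,0,0,-1]])

```text
clock: 11.4
ee_pos: [0.6422, 0.1436, 0.0823]
eef_rot: [-3.141, 0.001, 0.262]
ft_force: [-0.9, 0.4, -0.5]
gripper_width: 0.0628
grip_force: 30.0
```

```bash
python3 - <<'E'
from h import *
c=snap('wrist','w4'); delta([.6438,.1412,.009]); s=robot.observe(); print(s['gripper_width'],s['grip_force'],proj(c,np.array(s['ee_pos'])+[0,0,.004]))
E
```

```text
t 11.45 pos [0.6421 0.1439 0.0824] tool delta mm [ 1.   3.1 73.4] toolx [ 0.966  0.259 -0.001] tooly [ 0.259 -0.966 -0.001]
0.06303221237654605 30.000018775463104 [np.float64(319.5766628446664), np.float64(253.46500606454975)]
```

View pics/w4.png

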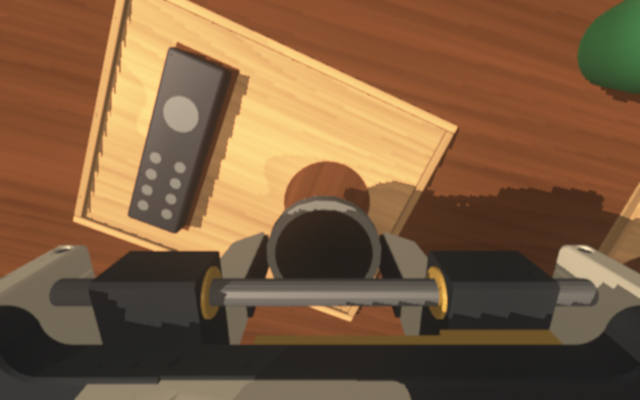

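The coaster is held level at (324,253) and the remote lies on its inlay. The round inlay is at about (327,203).

```bash
python3 - <<'E'
from h import *
c=load('w4'); s,R=rt()
a=ray(c,327,203,.006); k=ray(c,324,253,.0824+.0045)
print('inlay',a,'coaster',k,'tool diff mm',R.T@(a-k)*1000)
E
```

```text
inlay [0.64587257 0.13972769 0.006     ] coaster [0.64330538 0.14163721 0.0869    ] tool diff mm [ 2.03861856  2.59116488 80.89608541]
```

Emit:
drive_tool(deltas=[[1.7,2.8,20,0,-1],[0,0,25,0,-1],[0,0,16,0,-1],[0,0,7,0,-1],[0,0,3,0,-1],[0,0,2,0,-1],[0,0,0,0,-1],[0,0,0,0,0.7],[0,0,0,0,0.7],[0,0,0,0,0.7],[0,0,0,0,0.7],[0,0,-10,0,0.7],[0,0,-35,0,0.7],[0,0,-45,0,1],[0,0,-40,0,1],[0,0,0,0,1]])

```text
clock: 13.05
ee_pos: [0.6494, 0.1414, 0.1466]
eef_rot: [-3.141, -0.011, 0.26]
ft_force: [0.7, -0.3, -0.3]
gripper_width: 0.0913
grip_force: 0.0
```

```bash
python3 - <<'E'
from h import *
snap('top','t5'); delta([.4325,.0665,.14])
E
```

```text
t 13.1 pos [0.648  0.1407 0.1435] tool delta mm [-227.3   16.4    2. ] toolx [0.966 0.257 0.007] tooly [ 0.257 -0.966 -0.   ]
```

Emit:
drive_tool(deltas=[[-20,2,0,0,1],[-35,3,0,0,1],[-40,3,0,0,1],[-40,3,0,0,1],[-40,3,0,0,1],[-30,2,0,0,1],[-16,0,0,0,1],[-6,0,0,0,1],[0,0,0,0,1],[0,0,0,0,1]])

```text
clock: 14.1
ee_pos: [0.4317, 0.0664, 0.1393]
eef_rot: [-3.141, -0.001, 0.26]
ft_force: [-0.6, 0.4, -0.2]
gripper_width: 0.0917
grip_force: 0.0
```

```bash
python3 - <<'E'
from h import *
c=snap('wrist','w5'); s,R=rt(); delta([.4325,.0665,.022]); print('rim centre pred',proj(c,[.4322,.0666,.064]),'with bias',proj(c,np.array([.4322,.0666,.064])+.002*R[:,1]))
t=snap('top','t6'); print('coaster pred',proj(t,[.6455,.1418,.016]))
a=cv2.imread('pics/w5.png')[80:380,120:520]; b=cv2.imread('pics/t6.png')[120:220,190:310]
cv2.imwrite('pics/m5.png',np.hstack([a,cv2.resize(b,(360,300),interpolation=cv2.INTER_CUBIC)]))
E
```

```text
t 14.15 pos [0.4318 0.0665 0.1392] tool delta mm [  0.6   0.2 117.2] toolx [0.966 0.257 0.001] tooly [ 0.257 -0.966 -0.   ]
rim centre pred [np.float64(321.0298346721796), np.float64(205.84766447346252)] with bias [np.float64(323.49878146496786), np.float64(205.85069382522872)]
coaster pred [np.float64(265.8235090333964), np.float64(167.7904527893699)]
```

View pics/m5.png

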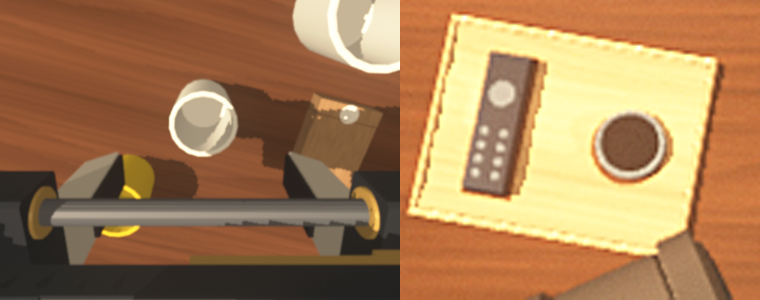

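```bash
python3 - <<'E'
from h import *
def cent(fn,z,col):
    c=load(fn); f=c['frame'].astype(int); u0,v0=266,168; r=20
    p=f[v0-r:v0+r,u0-r:u0+r]; big=cv2.resize(p.astype(np.uint8),None,fx=8,fy=8,interpolation=cv2.INTER_CUBIC).astype(int)
    s=big.sum(2); b=big[:,:,2]; rr=big[:,:,0]
    m=((rr<190) if col=='inlay' else (rr-b<45)).astype(np.uint8)
    n,l,st,ce=cv2.connectedComponentsWithStats(m); k=1+np.argmax(st[1:,4])
    cs,_=cv2.findContours((l==k).astype(np.uint8),cv2.RETR_EXTERNAL,cv2.CHAIN_APPROX_NONE)
    e=cv2.fitEllipse(cv2.convexHull(max(cs,key=len))); uv=(np.array(e[0])+.5)/8-.5+[u0-r,v0-r]
    print(fn,col,uv.round(2),np.array(e[1])/8,ray(c,*uv,z)[:2].round(4))
cent('top0',.006,'inlay'); cent('t6',.016,'coaster'); cent('t5',.016,'coaster')
E
```

```text
top0 inlay [267.12 168.48] [20.95968819 23.21171188] [0.6458 0.1394]
t6 coaster [266.33 167.63] [21.77679634 22.37072372] [0.646  0.1405]
t5 coaster [274.67 183.11] [15.06572914 51.94048309] [0.6038 0.1158]
```

Emit:
drive_tool(deltas=[[0.5,0,30,0,1],[0,0,40,0,1],[0,0,28,0,1],[0,0,14,0,1],[0,0,5,0,1],[0,0,0,0,1],[0,0,0,0,-1],[0,0,0,0,-1],[0,0,0,0,-1],[0,0,0,0,-1],[0,0,0,0,-1],[0,0,0,0,-1],[0,0,0,0,-1]])

```text
clock: 15.5
ee_pos: [0.4313, 0.0663, 0.0224]
eef_rot: [3.142, -0.0, 0.26]
ft_force: [-1.1, 0.0, 5.0]
gripper_width: 0.0539
grip_force: 30.0
```

Emit:
drive_tool(deltas=[[0,0,-10,0,-1],[0,0,-30,0,-1],[0,0,-40,0,-1],[20,-2,0,0,-1],[35,-3,0,0,-1],[40,-3,0,0,-1],[40,-3,0,0,-1],[40,-3,0,0,-1],[30,-3,0,0,-1],[15,0,0,0,-1],[5,0,0,0,-1],[0,0,0,0,-1],[0,0,0,0,-1]])

```text
clock: 16.8
ee_pos: [0.6431, 0.1399, 0.1022]
eef_rot: [3.141, 0.001, 0.26]
ft_force: [-0.4, 0.4, -2.1]
gripper_width: 0.0534
grip_force: 30.0
```

```bash
python3 - <<'E'
from h import *
c=snap('wrist','w6'); s,R=rt(); delta([.6443,.1408,.0384]); print(s['gripper_width'])
b=np.array([0,0,0])+.002*R[:,1]
print('tumbler rim pred at tcp',proj(c,np.array(s['ee_pos'])+[0,0,.042]+b),'coaster pred',proj(c,np.array([.645,.141,.016])+b))
crop('w6','w6c',160,110,480,350,2.4)
E
```

```text
t 16.85 pos [0.6431 0.1398 0.1023] tool delta mm [ 1.5 -0.7 63.9] toolx [ 0.966  0.257 -0.001] tooly [ 0.257 -0.966  0.   ]
0.05408444313718673
tumbler rim pred at tcp [np.float64(323.8727136547155), np.float64(294.756001609956)] coaster pred [np.float64(322.8068614100294), np.float64(199.61655211870357)]
```

View pics/w6c.png

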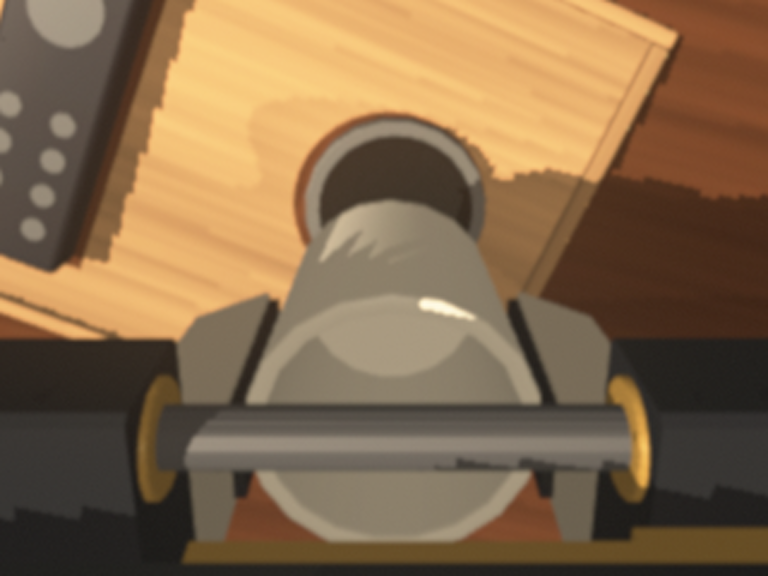

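```bash
python3 - <<'E'
from h import *
c=load('w6'); s,R=rt(); b=.002*R[:,1]; th=np.linspace(0,2*np.pi,200)
def ext(ctr,r):
    q=np.array([proj(c,ctr+r*np.array([np.cos(t),np.sin(t),0])) for t in th]); lo,hi=q.min(0),q.max(0); print(np.round((np.r_[lo,hi]-[160,110,160,110])*2.4))
p=np.array(s['ee_pos'])
for dx in(0,.001,.003,.005):
    print(dx); ext(p+b+dx*R[:,0]+[0,0,.0416],.028); ext(p+b+dx*R[:,0]+[0,0,-.0224],.026)
print('coaster'); 
for cc in((.645,.141),(.6465,.140)): ext(np.array([*cc,.016])+b,.032); ext(np.array([*cc,.006])+b,.035)
E
```

```text
0
[242. 304. 545. 564.]
[296. 205. 490. 382.]
0.001
[241. 299. 545. 560.]
[296. 201. 490. 379.]
0.003
[241. 288. 546. 552.]
[296. 193. 490. 373.]
0.005
[240. 277. 547. 543.]
[295. 186. 491. 366.]
coaster
[300. 125. 482. 299.]
[295. 111. 487. 295.]
[303. 122. 486. 296.]
[298. 108. 491. 292.]
```

Emit:
drive_tool(deltas=[[2,0.8,15,0,-1],[0,0,25,0,-1],[0,0,12,0,-1],[0,0,6,0,-1],[0,0,3,0,-1],[0,0,1,0,-1],[0,0,0,0,-1],[0,0,0,0,-1]])

```text
clock: 17.65
ee_pos: [0.6469, 0.1403, 0.041]
eef_rot: [3.142, -0.001, 0.26]
ft_force: [1.0, 0.2, -2.0]
gripper_width: 0.0538
grip_force: 30.0
```

Emit:
drive_tool(deltas=[[-1,0.5,1,0,-1],[0,0,1,0,-1],[0,0,0.5,0,-1],[0,0,0,0,-1]])

```text
clock: 18.05
ee_pos: [0.6459, 0.1393, 0.0386]
eef_rot: [3.141, -0.001, 0.26]
ft_force: [-2.0, -0.7, 5.9]
gripper_width: 0.0539
grip_force: 30.0
```

Contact, so I'll release with modest opening and then lift.

Emit:
drive_tool(deltas=[[0,0,0,0,0.5],[0,0,0,0,0.5],[0,0,0,0,0.5],[0,0,0,0,0.5],[0,0,-10,0,0.5],[0,0,-30,0,0.5],[0,0,-45,0,1],[0,0,-45,0,1],[0,0,0,0,1],[0,0,0,0,1]])

```text
clock: 19.05
ee_pos: [0.6463, 0.1396, 0.1697]
eef_rot: [3.141, -0.003, 0.26]
ft_force: [-0.2, -0.6, -0.5]
gripper_width: 0.091
grip_force: 0.0
```

```bash
python3 - <<'E'
from h import *
delta([.4147,-.1847,.17])
E
```

```text
t 19.05 pos [0.6463 0.1396 0.1697] tool delta mm [-307.1  254.    -1.2] toolx [0.966 0.257 0.003] tooly [ 0.257 -0.966  0.   ]
```

Emit:
drive_tool(deltas=[[-15,13,0,0,1],[-30,25,0,0,1],[-36,30,0,0,1],[-36,30,0,0,1],[-36,30,0,0,1],[-36,30,0,0,1],[-36,30,0,0,1],[-36,30,0,0,1],[-30,24,0,0,1],[-16,12,0,0,1],[0,0,0,0.13,1],[0,0,0,0.13,1],[0,0,0,0,1],[0,0,0,0,1]])

```text
clock: 20.45
ee_pos: [0.4135, -0.1846, 0.1671]
eef_rot: [-3.141, 0.001, 0.004]
ft_force: [-0.6, 0.1, 0.4]
gripper_width: 0.0918
grip_force: 0.0
```

```bash
python3 - <<'E'
from h import *
c=snap('wrist','w7'); s,R=rt(); delta([.4147,-.1847,.03]); b=.002*R[:,1]
print('cup rim pred',proj(c,np.array([.4147,-.1847,.068])+b))
t=snap('top','t7')
a=cv2.imread('pics/w7.png')[80:380,120:520]; d=cv2.imread('pics/t7.png')[120:220,190:310]
cv2.imwrite('pics/m7.png',np.hstack([a,cv2.resize(d,(360,300),interpolation=cv2.INTER_CUBIC)]))
print('tumbler rim pred top',proj(t,[.646,.140,.08]),proj(t,[.646,.140,.016]))
E
```

```text
t 20.5 pos [ 0.4137 -0.1846  0.1672] tool delta mm [1.200e+00 1.000e-01 1.372e+02] toolx [ 1.     0.004 -0.001] tooly [ 0.004 -1.    -0.   ]
cup rim pred [np.float64(323.8431726449477), np.float64(196.56901720189074)]
tumbler rim pred top [np.float64(263.57079804798633), np.float64(162.27244920087867)] [np.float64(266.4917764749933), np.float64(167.6313616571984)]
```

View pics/m7.png

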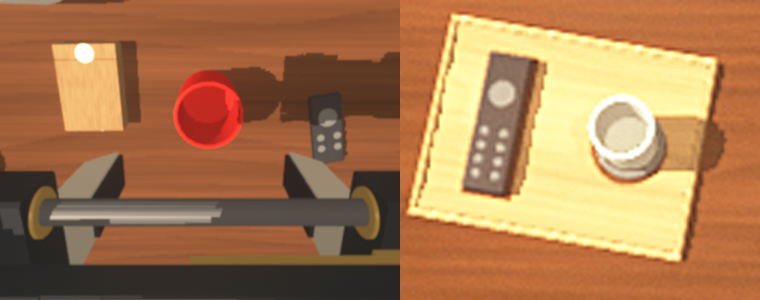

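The wrist view shows the cup rim at (328,196), so the cup is at y ≈ -0.189, because the top measurement included its side wall. The tumbler stands centred on the coaster: rim at (263.8,162.7) against a prediction of (263.6,162.3).

Emit:
drive_tool(deltas=[[1,4.3,0,0,1],[0,0,30,0,1],[0,0,40,0,1],[0,0,36,0,1],[0,0,20,0,1],[0,0,9,0,1],[0,0,2,0,1],[0,0,0,0,1],[0,0,0,0,-1],[0,0,0,0,-1],[0,0,0,0,-1],[0,0,0,0,-1],[0,0,0,0,-1],[0,0,0,0,-1]])

```text
clock: 21.95
ee_pos: [0.4153, -0.1894, 0.0311]
eef_rot: [3.141, -0.0, -0.0]
ft_force: [-1.5, -0.1, 6.3]
gripper_width: 0.0622
grip_force: 30.0
```

```bash
python3 - <<'E'
from h import *
delta([.640,-.1483,.036])
E
```

```text
t 21.95 pos [ 0.4153 -0.1894  0.0311] tool delta mm [224.7 -41.1  -4.8] toolx [ 1. -0.  0.] tooly [-0. -1.  0.]
```

Emit:
drive_tool(deltas=[[0,0,-10,0,-1],[0,0,-30,0,-1],[0,0,-30,0,-1],[20,0,0,0,-1],[35,0,0,0,-1],[40,-5,0,0,-1],[40,-9,0,0,-1],[40,-9,0,0,-1],[30,-9,0,0,-1],[15,-9,0,0,-1],[5,0,0,0,-1],[0,0,0,0,-1],[0,0,0,0,-1]])

```text
clock: 23.25
ee_pos: [0.6388, -0.1494, 0.1008]
eef_rot: [3.141, 0.001, -0.001]
ft_force: [0.7, -0.5, -0.7]
gripper_width: 0.062
grip_force: 30.0
```

```bash
python3 - <<'E'
from h import *
c=snap('wrist','w8'); s,R=rt(); delta([.640,-.1483,.0371]); b=.002*R[:,1]; th=np.linspace(0,2*np.pi,200)
def ext(n,ctr,r):
    q=np.array([proj(c,ctr+b+r*np.array([np.cos(t),np.sin(t),0])) for t in th]); print(n,np.round((np.r_[q.min(0),q.max(0)]-[120,0,120,0])*1.5))
p=np.array(s['ee_pos']); ext('rim',p+[0,0,.037],.031); ext('foot',p+[0,0,-.031],.031); ext('inlay',np.array([.640,-.1483,.006]),.034)
print('inlay rect',[np.round((np.array(proj(c,np.array([.6396+x,-.2533+y,.006])+b))-[120,0])*1.5) for x,y in((.033,.047),(.033,-.047))])
crop('w8','w8c',120,0,640,400,1.5)
E
```

```text
t 23.3 pos [ 0.6388 -0.1495  0.1008] tool delta mm [ 1.3 -1.2 63.7] toolx [ 1.    -0.002 -0.001] tooly [-0.002 -1.     0.001]
rim [205. 340. 408. 515.]
foot [237. 277. 375. 405.]
inlay [245. 239. 362. 351.]
inlay rect [array([407., 242.]), array([575., 242.])]
```

View pics/w8c.png

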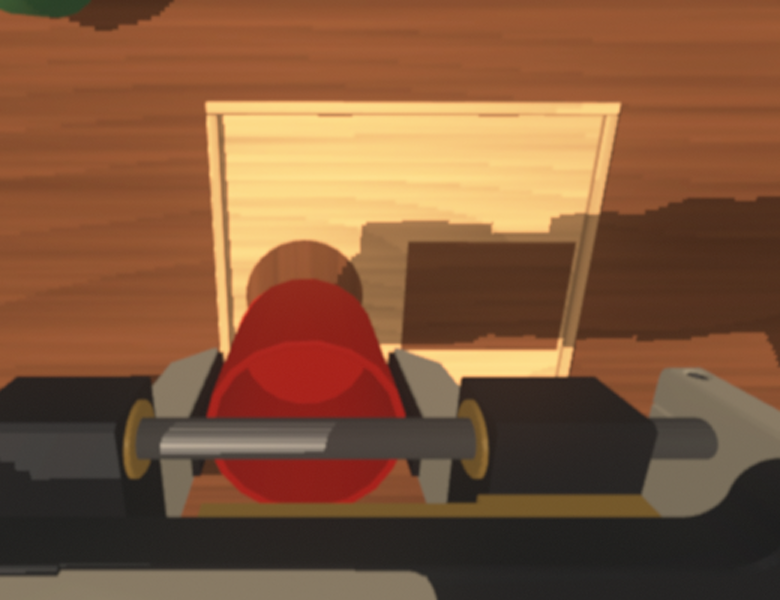

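The inlay measures [247..362, top 240] against a predicted [245..362, 239], the rectangular inlay matches too, and the cup sits on the tool axis. I'll place it.

Emit:
drive_tool(deltas=[[1.2,-1.2,20,0,-1],[0,0,25,0,-1],[0,0,11,0,-1],[0,0,5,0,-1],[0,0,1.5,0,-1],[0,0,1,0,-1],[0,0,0,0,-1]])

```text
clock: 24.0
ee_pos: [0.6418, -0.1472, 0.0381]
eef_rot: [3.141, -0.001, -0.0]
ft_force: [0.1, -1.2, -0.6]
gripper_width: 0.0621
grip_force: 30.0
```

Emit:
drive_tool(deltas=[[-1,0.5,1,0,-1],[0,0,0.8,0,-1],[0,0,0,0,-1],[0,0,0,0,0.6],[0,0,0,0,0.6],[0,0,0,0,0.6],[0,0,-10,0,0.6],[0,0,-30,0,0.6],[0,0,-45,0,1],[0,0,-45,0,1],[0,0,0,0,1],[0,0,0,0,1]])

```text
clock: 25.2
ee_pos: [0.6411, -0.1477, 0.1674]
eef_rot: [3.141, -0.003, -0.0]
ft_force: [-0.1, 0.1, -1.0]
gripper_width: 0.0915
grip_force: 0.0
```

```bash
python3 - <<'E'
from h import *
delta([.4294,-.0674,.12])
E
```

```text
t 25.2 pos [ 0.6411 -0.1477  0.1674] tool delta mm [-211.8  -80.3   46.6] toolx [ 1.    -0.     0.003] tooly [-0.    -1.     0.001]
```

Emit:
drive_tool(deltas=[[-20,-8,0,0,1],[-35,-13,0,0,1],[-40,-15,0,0,1],[-40,-15,0,0,1],[-38,-15,0,0,1],[-25,-10,0,0,1],[-13,-4,0,0,1],[0,0,25,0,1],[0,0,20,0,1],[0,0,0,0,1],[0,0,0,0,1]])

```text
clock: 26.3
ee_pos: [0.4294, -0.0676, 0.1202]
eef_rot: [-3.141, 0.001, -0.0]
ft_force: [0.9, -0.1, 0.8]
gripper_width: 0.0917
grip_force: 0.0
```

```bash
python3 - <<'E'
from h import *
c=snap('wrist','w9'); s,R=rt(); delta([.4294,-.0674,.004]); b=.002*R[:,1]
print([np.round((np.array(proj(c,np.array([.4294+x,-.0674+y,.022])+b))-[160,60])*2) for x,y in((.045,.031),(.045,-.031),(-.045,-.031),(-.045,.031))])
t=snap('top','t9'); a=cv2.resize(cv2.imread('pics/w9.png')[60:300,160:480],(640,480)); d=cv2.resize(cv2.imread('pics/t9.png')[130:225,345:440],(160,160))
cv2.imwrite('pics/m9.png',np.hstack([a,np.pad(d,((0,320),(0,0),(0,0)))]))
E
```

```text
t 26.35 pos [ 0.4299 -0.0676  0.1208] tool delta mm [ -0.5  -0.2 116.8] toolx [ 1. -0.  0.] tooly [-0. -1. -0.]
[array([253., 174.]), array([401., 174.]), array([394., 369.]), array([260., 369.])]
```

View pics/m9.png

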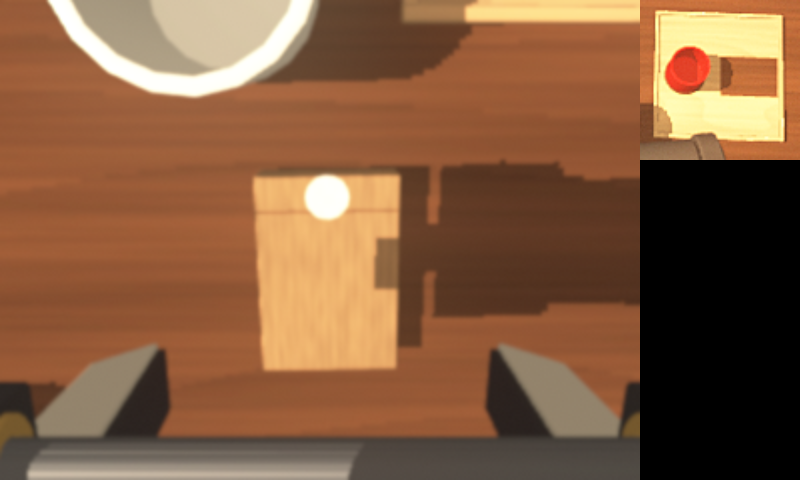

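The box corners (253,177), (400,174), (396,369) and (263,370) match the prediction. The cup is upright on its inlay. I'll grip the box.

Emit:
drive_tool(deltas=[[0,0,30,0,1],[0,0,40,0,1],[0,0,28,0,1],[0,0,13,0,1],[0,0,5,0,1],[0,0,1,0,1],[0,0,0,0,1],[0,0,0,0,-1],[0,0,0,0,-1],[0,0,0,0,-1],[0,0,0,0,-1],[0,0,0,0,-1],[0,0,0,0,-1]])

```text
clock: 27.7
ee_pos: [0.4294, -0.0676, 0.0036]
eef_rot: [3.141, -0.0, -0.0]
ft_force: [-1.5, 0.1, 6.5]
gripper_width: 0.0618
grip_force: 29.9
```

```bash
python3 - <<'E'
from h import *
delta([.6398,-.2535,.0107]); print(robot.observe()['joints'])
E
```

```text
t 27.7 pos [ 0.4294 -0.0676  0.0036] tool delta mm [210.4 185.8  -7. ] toolx [ 1. -0.  0.] tooly [-0. -1.  0.]
[ 0.24259177  0.4994963  -0.26954813  2.22663198  0.29935305  0.44803891
 -1.83769471]
```

Emit:
drive_tool(deltas=[[0,0,-10,0,-1],[0,0,-30,0,-1],[0,0,-40,0,-1],[0,20,-40,0,-1],[0,35,0,0,-1],[20,40,0,0,-1],[35,40,0,0,-1],[40,35,0,0,-1],[40,15,0,0,-1],[35,0,0,0,-1],[25,0,0,0,-1],[15,0,0,0,-1],[0,0,0,-0.13,-1],[0,0,0,-0.14,-1],[0,0,0,-0.14,-1],[0,0,0,-0.14,-1],[0,0,0,-0.14,-1],[0,0,0,-0.14,-1],[0,0,0,-0.14,-1],[0,0,0,-0.14,-1]])

```text
clock: 29.7
ee_pos: [0.6342, -0.2481, 0.1237]
eef_rot: [-3.141, 0.0, 1.116]
ft_force: [-0.6, -0.2, -1.8]
gripper_width: 0.0615
grip_force: 29.9
```

Emit:
drive_tool(deltas=[[0,0,0,-0.14,-1],[0,0,0,-0.14,-1],[0,0,0,-0.12,-1],[0,0,0,-0.06,-1],[0,0,0,0,-1],[0,0,0,0,-1]])

```text
clock: 30.3
ee_pos: [0.6345, -0.2483, 0.1236]
eef_rot: [-3.141, -0.0, 1.568]
ft_force: [-0.2, -0.1, -0.8]
gripper_width: 0.0617
grip_force: 29.9
```

```bash
python3 - <<'E'
from h import *
c=snap('wrist','w10'); s,R=rt(); delta([.6397,-.2534,.0100]); print(s['eef_rot'],s['gripper_width']); b=.002*R[:,1]; p=np.array(s['ee_pos'])
print('box far end',[np.round(proj(c,p+b+x*R[:,0]+y*R[:,1]+[0,0,.018])) for x,y in((.045,-.031),(.045,.031))])
print('inlay far end',[np.round(proj(c,np.array([.6397+x,-.2534+y,.006])+b)) for x,y in((-.033,.047),(.033,.047),(-.033,-.047),(.033,-.047))])
E
```

```text
t 30.35 pos [ 0.6346 -0.2482  0.1236] tool delta mm [ -5.2   5.2 113.6] toolx [0.003 1.    0.   ] tooly [ 1.    -0.003 -0.   ]
[-3.14127304e+00 -1.15004428e-04  1.56781923e+00] 0.06171374043429754
box far end [array([260., 178.]), array([392., 178.])]
inlay far end [array([294., 145.]), array([367., 145.]), array([297., 240.]), array([363., 240.])]
```

View pics/w10.png

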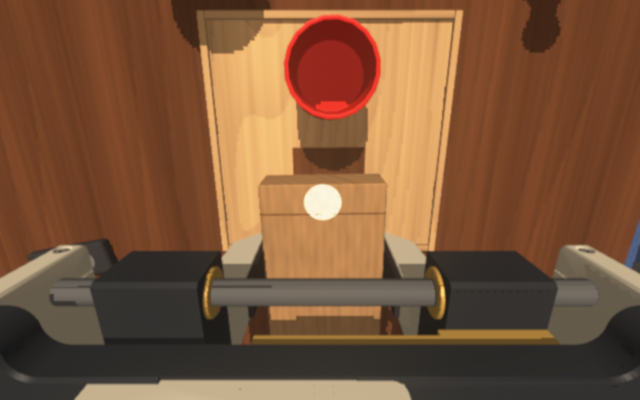

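```bash
python3 - <<'E'
from h import *
f=load('w10')['frame'].astype(int)
for u in(275,300,350,370): print(u,[(v,*f[v,u]) for v in range(143,196,2)] if u==300 else [(v,f[v,u].sum()) for v in range(170,196,2)])
for v in(181,195,215): print(v,'L',[(u,f[v,u].sum()) for u in range(254,272,2)],'R',[(u,f[v,u].sum()) for u in range(376,396,2)])
E
```

```text
275 [(170, np.int64(548)), (172, np.int64(547)), (174, np.int64(501)), (176, np.int64(356)), (178, np.int64(339)), (180, np.int64(345)), (182, np.int64(341)), (184, np.int64(381)), (186, np.int64(434)), (188, np.int64(426)), (190, np.int64(422)), (192, np.int64(423)), (194, np.int64(427))]
300 [(143, np.int64(174), np.int64(126), np.int64(79)), (145, np.int64(175), np.int64(127), np.int64(80)), (147, np.int64(166), np.int64(114), np.int64(70)), (149, np.int64(128), np.int64(77), np.int64(45)), (151, np.int64(127), np.int64(76), np.int64(45)), (153, np.int64(128), np.int64(76), np.int64(45)), (155, np.int64(128), np.int64(77), np.int64(47)), (157, np.int64(128), np.int64(76), np.int64(46)), (159, np.int64(128), np.int64(77), np.int64(46)), (161, np.int64(129), np.int64(77), np.int64(47)), (163, np.int64(128), np.int64(76), np.int64(46)), (165, np.int64(129), np.int64(78), np.int64(47)), (167, np.int64(128), np.int64(76), np.int64(45)), (169, np.int64(130), np.int64(78), np.int64(48)), (171, np.int64(130), np.int64(78), np.int64(48)), (173, np.int64(134), np.int64(83), np.int64(50)), (
[... 1725 characters left out ...]
15)), (268, np.int64(415)), (270, np.int64(430))] R [(376, np.int64(437)), (378, np.int64(429)), (380, np.int64(426)), (382, np.int64(429)), (384, np.int64(416)), (386, np.int64(421)), (388, np.int64(500)), (390, np.int64(504)), (392, np.int64(495)), (394, np.int64(486))]
215 L [(254, np.int64(531)), (256, np.int64(526)), (258, np.int64(510)), (260, np.int64(374)), (262, np.int64(325)), (264, np.int64(347)), (266, np.int64(346)), (268, np.int64(346)), (270, np.int64(349))] R [(376, np.int64(388)), (378, np.int64(394)), (380, np.int64(415)), (382, np.int64(414)), (384, np.int64(381)), (386, np.int64(464)), (388, np.int64(493)), (390, np.int64(506)), (392, np.int64(508)), (394, np.int64(503))]
```

```bash
python3 - <<'E'
from h import *
c=load('w10'); s,R=rt(); p=np.array(s['ee_pos'])
for n,u,v,z in(('top far',323,183.5,p[2]+.0184),('bot far',323.5,174,p[2]-.0036),('inlay far',329.5,148,.006),('tray far rim L',199,11.5,.01),('tray far rim R',462,11.5,.01)):
    q=ray(c,u,v,z); print(n,q.round(4),'tool rel tcp',(R.T@(q-p)*1000).round(1))
E
```

```text
top far [ 0.6353 -0.2057  0.142 ] tool rel tcp [ 42.5   0.6 -18.4]
bot far [ 0.6355 -0.2063  0.12  ] tool rel tcp [41.9  0.8  3.6]
inlay far [ 0.6409 -0.2092  0.006 ] tool rel tcp [ 38.9   6.2 117.6]
tray far rim L [ 0.5381 -0.1016  0.01  ] tool rel tcp [146.2 -96.9 113.6]
tray far rim R [ 0.7442 -0.102   0.01  ] tool rel tcp [146.5 109.2 113.6]
```

Emit:
drive_tool(deltas=[[-5.2,5.3,10,-0.003,-1],[0,0,30,0,-1],[0,0,35,0,-1],[0,0,22,0,-1],[0,0,10,0,-1],[0,0,3,0,-1],[0,0,0,0,-1],[0,0,0,0,-1]])

```text
clock: 31.15
ee_pos: [0.6411, -0.2535, 0.0148]
eef_rot: [3.14, 0.001, 1.573]
ft_force: [-0.5, 0.9, -0.7]
gripper_width: 0.0615
grip_force: 29.9
```

Emit:
drive_tool(deltas=[[0,-1,2,0,-1],[0,0,2,0,-1],[0,0,1,0,-1],[0,0,0,0,-1],[0,0,0,0,0.6],[0,0,0,0,0.6],[0,0,0,0,0.6],[0,0,0,0,0.6],[0,0,-10,0,0.6],[0,0,-30,0,0.6],[0,0,-45,0,0.6],[0,0,-45,0,1],[0,0,-30,0,1]])

```text
clock: 32.45
ee_pos: [0.6402, -0.2531, 0.1729]
eef_rot: [3.138, 0.001, 1.573]
ft_force: [-0.4, -0.3, 0.7]
gripper_width: 0.085
grip_force: 0.0
```

Emit:
drive_tool(deltas=[[-20,-15,0,0,1],[-40,-25,0,0,1],[-40,-25,0,0,1],[-40,-25,0,0,1],[-40,-25,0,0,1],[-30,-20,0,0,1],[-10,-10,0,0,1],[0,0,0,0,1],[0,0,0,0,1],[0,0,0,0,1]])

```text
clock: 33.45
ee_pos: [0.4965, -0.471, 0.1689]
eef_rot: [3.14, -0.001, 1.576]
ft_force: [2.1, 0.2, -0.3]
gripper_width: 0.0917
grip_force: 0.0
```

```bash
python3 - <<'E'
from h import *
delta([.64,-.2533,.01]); t=snap('top','t11'); crop('t11','t11c',180,65,445,300,2.5)
print('box pred',[(np.round((np.array(proj(t,[.6397+x,-.2534+y,.028]))-[180,65]+.5)*2.5-.5)) for x,y in((.031,.045),(.031,-.045),(-.031,-.045),(-.031,.045))])
print('remote pred',[(np.round((np.array(proj(t,[.662+x*.99+y*.139,.2605-x*.139+y*.99,.024]))-[180,65]+.5)*2.5-.5)) for x,y in((.065,.02),(.065,-.02),(-.065,-.02),(-.065,.02))])
print('cup rim pred',(np.array(proj(t,[.640,-.1483,.074]))-[180,65]+.5)*2.5-.5,'tumbler rim',(np.array(proj(t,[.6455,.1405,.08]))-[180,65]+.5)*2.5-.5)
E
```

```text
t 33.45 pos [ 0.4965 -0.471   0.1689] tool delta mm [216.8 144.5 159.3] toolx [-0.006  1.     0.001] tooly [1.    0.006 0.001]
box pred [array([538., 243.]), array([620., 245.]), array([621., 301.]), array([537., 299.])]
remote pred [array([100., 178.]), array([136., 184.]), array([112., 299.]), array([ 75., 293.])]
cup rim pred [488.20929699 259.43062673] tumbler rim [209.16793934 244.39037326]
```

View pics/t11c.png

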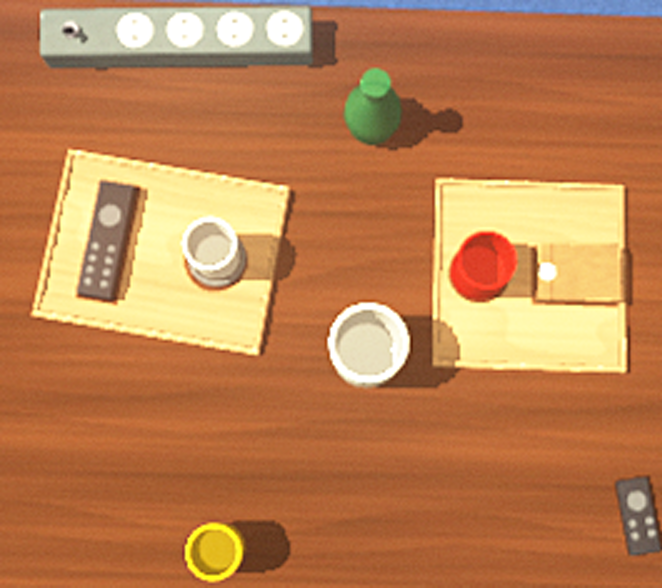

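The final top view shows the remote (108,240), tumbler on coaster (210,246), cup (487,260) and card box (577,273) all within about 1–2 px of their targets. The vase, short remote and other bystanders are unmoved, and the arm is clear.

```bash
python3 -c "
from station import robot
print(robot.hand_in())"
```

```text
the job is handed in; nothing more can be done
None
```

Both kits are made up in the order asked and handed in at about 33 s; the last top view showed every piece within about 3 mm of its mark, and the short remote and vase untouched.

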